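# Square a seed tray into the seeder's infeed corner and bring up the pusher

## Robot

A 6-joint arm with a two-finger parallel gripper is mounted at the origin on the work surface. World frame = base frame: x ahead of the robot, y to its left, z up, the work surface at z = 0. Lengths are in m, angles in rad, forces in N, time in s.
With the tool pointing down it reaches from about 0.375 to 0.975 m from the base axis. Payload 3.8 kg.
Tool frame: the origin (TCP) lies midway between the tips of the shut fingers; the grasp point (between the pads) lies 19 mm behind it; x points along the fingers, y is the direction in which the jaws open and shut, and the axes are right-handed (so a half turn about x gives the same grasp; the last joint's range is limited). The gripper opens to 88 mm and grips with 3 to 60 N. Pads are 18 mm wide; open, the fingers measure 123 mm over their backs; the gripper's body (75 mm by 187 mm) begins 45 mm behind the grasp point.
Start: joints at [1.2, 0.264, 1.604, -0, 1.274, -0.037], TCP at [0.221, 0.638, 0.239] pointing down, gripper open.
Joint ranges: [-2.63, 2.63], [-0.94, 2.18], [0.31, 2.57], [-1.31, 4.45], [0, 2.66], [-2.55, 2.55]. Speed limits (rad/s): [2.57, 2.57, 3.14, 3.14, 3.14, 3.14].

## Interface

Orientations are given as a rotation vector (axis times angle).
In Python, from cell import manip, inverse_kinematics, cams, order gives the robot as it stands. Calls block until the motion is done:
- manip.move_pose(position, orientation): joint-space move of the TCP to a pose.
- manip.move_linear(position, rate=0.15, rot=None): straight line of the TCP; rot=None keeps the orientation; rate is the mean speed in m/s.
- manip.set_joints(angles): joint-space move.
- manip.set_gripper(opening, force=None): finger opening in m; force is the grip in N (None keeps the last); returns when the fingers have stopped.
- manip.dwell(seconds).
- inverse_kinematics(position, orientation): joint angles nearest the present ones, or None.
- manip.state(): the state.
- cams.capture(name): name is "scene" or "top" or "wrist"; returns a dict with "image" (420x560x3 uint8, blue, green, red), "z_map" (420x560 float32, m along the optical axis (not along the pixel's ray), 0 where there is no reading), "intrinsics" (3x3 intrinsics, pixels), "k1" (the pictures are not rectified: a ray, as slopes to the right and down, at radius r is drawn at 1 + k1 r^2 times it, then the intrinsics apply), "position" and "orientation" of the camera in the world; the wrist camera has in their place "T_tool_cam" (4x4, takes a point from camera to tool coordinates, whose origin is the TCP and whose axes are the tool frame's). Camera axes: x right, y down, z forward; pixel columns grow to the right and rows downward; lengths in m; the calibration is good to about 2 mm. A picture is of the moment at which its call begins: read the wrist's pose just before it.
A pose or a line that the arm cannot do raises manip.IKError and nothing moves.
- order.close_job(): hands the job in, once; it reports no verdict.
The state is a dict: "clock": time; "joint_pos": joint angles; "joint_velocities": joint speeds; "tau": joint torques, N m; "tool_pos": TCP position; "tcp_rot": TCP orientation; "contact_force": force on the tool from outside, world axes, zero at the start; "moment": the same for the moment, N m; "gripper_width": finger opening in m.
Only numpy, scipy, OpenCV 4.12 (cv2) and the standard library are available. Lean on these libraries where they do the work, as an engineer would, in place of code of your own. Each camera call takes 0.05 s, during which the arm holds its last target.

## Task

Set the empty black seed tray in the bench-top seeder so that its nozzles can be adjusted to it: push the tray along the steel deck with your fingers until it lies square in the infeed corner, its far long side flush along the aluminium back guide and its leading end flush against the red stop gate, and slide the orange pusher along its rod until its plate rests against the tray's tail end. Only push: the tray stays down on the deck and is never lifted or tipped. Leave the pots, bottle, tin, trowel and dibber where they are.

Things in the scene. Friction and masses are not known exactly. Their poses are not given: they have to be found in the camera images.
- seeder: Bench-top tray seeder, fixed: green frame and a flat steel deck, top 40 mm above the bench, from x = -245 to 65 and y = -430 to 430 mm. Origin: bench level below the infeed corner, where guide face (x = 0) meets gate face (y = 0). Axes: x away from the robot, square to the guide; y left, along the lane away from the gate; z up. The tray ends with its centre at x = -70, y = 90 mm.
- guide_mid (a point): Point on the face of the aluminium back guide, an upright strip along the deck (seeder x = 0, y = -400 to 420 mm), 25 mm high above the deck and 4 mm thick. This point: seeder y = 200 mm, half-way up; seeder axes. The tray's far long side goes flush along it.
- gate_mid (a point): Middle of the face of the red stop gate, a fixed bar across the lane (seeder y = 0, x = -140 to -4 mm), its top 36 mm above the deck. Seeder axes. The tray's leading end goes flush against it.
- bridge (a point): Middle of the lane at the near end of the green bridge with the seed nozzles, at its full height of 268 mm above the bench; it stands beyond the gate from seeder y = -120 to -220 mm, x = -195 to 50 mm, and a grey control box 180 mm high behind it. Seeder axes.
- tray: Loose empty black rigid seed tray, 0.2 to 0.4 kg, on the deck: 140 mm along its x, 180 along its y, 50 high, upright walls 4 mm thick, open top, 3 by 4 cells about 41 mm square. Origin: centre of its underside. Starts up to 0.35 rad askew, 15 mm or more off guide and gate, +x side towards the guide, -y end towards the gate. A push of 1 to 3 N slides it.
- tray_fg (a point): Point on the tray's corner that goes into the infeed corner (tray frame x = 70, y = -90 mm), 20 mm above its underside; tray axes.
- tray_ft (a point): Point on the tray's far tail corner (tray frame x = 70, y = 90 mm), 20 mm above its underside; it ends at the back guide.
- tray_ng (a point): Point on the tray's near leading corner (tray frame x = -70, y = -90 mm), 20 mm above its underside; it ends at the stop gate.
- pusher (a joint): Travel of the orange pusher along its rod towards the stop gate, m: 0 furthest from the gate, 0.20 at most; face of its plate at seeder y = 0.335 - value. It reads 0.155 when the plate touches the tail of a fully home tray. It slides with about 2 to 3 N and stays where it is left.
- pusher_face (a point): Centre of the orange pusher plate's front face, which looks at the gate and meets the tray. Upright plate square to the lane: seeder x = -122 to -17 mm, 8 mm thick, 43 to 93 mm above the bench. A black carriage, 36 by 48 mm, top 92 mm above the bench, carries it from the rod behind the guide (seeder x = 40 mm, brackets up to 85 mm). Seeder axes.
- pusher_back (a point): Centre of the pusher plate's rear face, where it is pushed (8 mm behind pusher_face, seeder axes).
- pot_brown: Bystander: brown plastic plant pot, 105 mm across the rim, 85 mm high, standing on the bench left of the seeder. Origin: centre of its underside.
- pot_black: Bystander: black plastic plant pot, 105 mm across the rim, 85 mm high, standing on the bench left of the seeder. Origin: centre of its underside.
- water: Bystander: water bottle, 62 mm across, 190 mm high, standing on the bench left of the seeder. Origin: centre of its underside.
- seed_tin: Bystander: small seed tin, 42 mm across and 42 mm high, standing on the near left part of the deck. Origin: centre of its underside.
- trowel: Bystander: hand trowel, 290 mm long, lying on the bench between robot and seeder, to the right. Origin: on the bench under its neck, its x axis towards the blade.
- dibber: Bystander: wooden T-handled dibber with a steel point, 175 mm long, 23 mm thick, handle 70 mm wide, lying on the bench at the near left of the seeder. Origin: on the bench under the middle of its handle; its x axis runs to the point.

How it is judged:
By the outcome, as a careful person would: the job done as asked, in the order asked, and still so for the second after the job is handed in, with the robot touching nothing.
It also fails if it takes over 53 s, if anything falls off the work surface, if the arm or the gripper's body presses on something with over 40 N, if the wrist force passes 120 N, or if a joint passes its speed limit or range.

## Working session

There is one attempt and no reset: what is moved stays moved. The work goes in short steps, each a Python script; the robot and the scene stay as the last script left them, time stands still between calls to the robot, and variables do not carry over. Pictures are saved under pics/ and viewed, and the job is handed in when it is done.

```bash
ls; mkdir -p pics; python3 - <<'E'
from cell import manip,cams
import cv2,numpy as np,pickle
s=manip.state();print(s)
for n in("scene","top","wrist"):
    c=cams.capture(n);pickle.dump(c,open(f"pics/{n}0.pkl","wb"));cv2.imwrite(f"pics/{n}0.png",c["image"])
    print(n,c["intrinsics"].tolist(),c["k1"],c.get("position"),c.get("orientation"),c.get("T_tool_cam"))
E
```

```text
pics
{'clock': 0.0, 'joint_pos': array([ 1.20008609e+00,  2.64765003e-01,  1.60533946e+00,  1.23575617e-05,
        1.27370440e+00, -3.69047442e-02]), 'joint_velocities': array([-0.00234868, -0.00066658, -0.00018795,  0.00164889, -0.00064098,
        0.00122983]), 'tau': array([ 1.12080692e-03, -5.02130198e+01, -3.56868410e+01,  7.29064085e-02,
        2.97236326e-02, -1.69622654e-04]), 'tool_pos': array([0.22090538, 0.63708995, 0.23739867]), 'tcp_rot': array([ 0.26026009,  1.55533704, -0.26367871]), 'contact_force': array([-0.31782938, -0.04000422,  0.47891909]), 'moment': array([ 0.02666029, -0.01742307, -0.08177167]), 'gripper_width': 0.08783477631410379}
scene [[388.02052387452375, 0.0, 278.7802436931688], [0.0, 388.02052387452375, 212.46448525795452], [0.0, 0.0, 1.0]] 0.009502092088417074 [0.80117959 0.43856363 0.96947632] [-0.90483001 -2.69622277  0.78229253] None
top [[410.6247550448682, 0.0, 280.95907467829693], [0.0, 410.6247550448682, 208.73213442919186], [0.0, 0.0, 1.0]] -0.01573865117995993 [0.44849659 0.05196888 1.12720633] [-2.2254767   2.16436879 -0.09164178] None
wrist [[337.4151914111541, 0.0, 280.21686294784894], [0.0, 337.4151914111541, 210.09406979364277], [0.0, 0.0, 1.0]] -0.048692482767583194 None None [[ 6.57561867e-04 -2.80564196e-01  9.59835038e-01 -1.45985801e-01]
 [ 9.99999778e-01  8.31537502e-05 -6.60771623e-04  2.73281951e-04]
 [ 1.05574977e-04  9.59835259e-01  2.80564189e-01 -7.10585784e-02]
 [ 0.00000000e+00  0.00000000e+00  0.00000000e+00  1.00000000e+00]]
```

View pics/scene0.png

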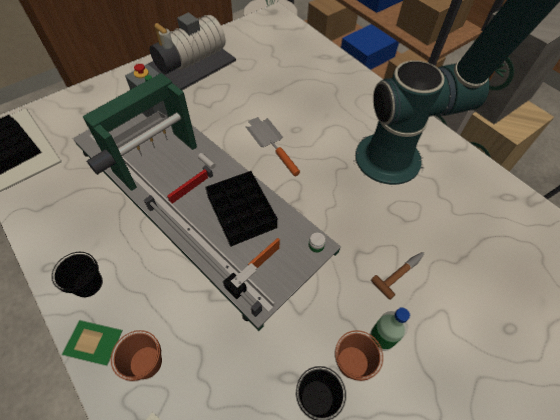

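View pics/top0.png

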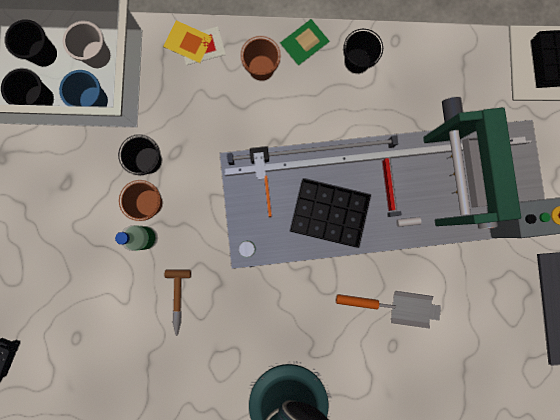

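View pics/wrist0.png

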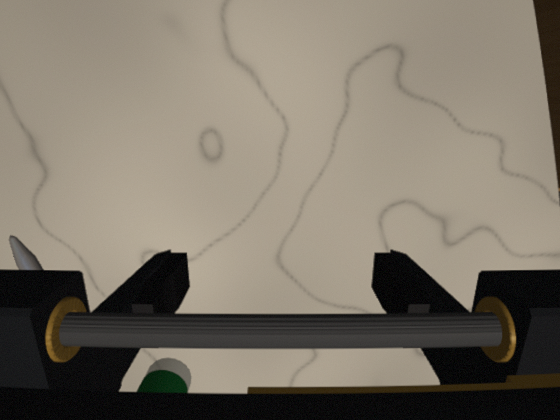

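```bash
cat > h.py <<'E'
import numpy as np,cv2,pickle
from scipy.spatial.transform import Rotation as R
def rays(c,uv):
    K=c["intrinsics"];uv=np.atleast_2d(np.asarray(uv,float))
    d=np.c_[(uv[:,0]-K[0,2])/K[0,0],(uv[:,1]-K[1,2])/K[1,1]]
    r=np.hypot(*d.T);q=r.copy()
    for _ in range(10): q=r/(1+c["k1"]*q*q)
    s=np.where(r>0,q/np.maximum(r,1e-9),1)
    return np.c_[d*s[:,None],np.ones(len(d))]
def pose(c):
    if c.get("position") is not None: return R.from_rotvec(c["orientation"]).as_matrix(),np.array(c["position"])
    return c["Rw"],c["pw"]
def toplane(c,uv,z):
    M,p=pose(c);d=rays(c,uv)@M.T
    return p+d*((z-p[2])/d[:,2])[:,None]
def cloud(c):
    h,w=c["z_map"].shape
    v,u=np.mgrid[:h,:w];M,p=pose(c)
    P=(rays(c,np.c_[u.ravel(),v.ravel()])*c["z_map"].reshape(-1,1))@M.T+p
    P[c["z_map"].ravel()==0]=np.nan
    return P.reshape(h,w,3)
def wrist():
    from cell import manip,cams
    s=manip.state();c=cams.capture("wrist")
    T=np.eye(4);T[:3,:3]=R.from_rotvec(s["tcp_rot"]).as_matrix();T[:3,3]=s["tool_pos"]
    T=T@c["T_tool_cam"];c["Rw"]=T[:3,:3];c["pw"]=T[:3,3];return c
def line(P):
    vx,vy,x,y=cv2.fitLine(np.float32(P[:,:2]),cv2.DIST_HUBER,0,.001,.001).ravel();return np.degrees(np.arctan2(vy,vx)),x,y
E
python3 - <<'E'
from h import *
for n in("top","scene"):
    c=pickle.load(open(f"pics/{n}0.pkl","rb"));P=cloud(c);I=c["image"].astype(int)
    B,G,Rr=I[...,0],I[...,1],I[...,2]
    hsv=cv2.cvtColor(c["image"],cv2.COLOR_BGR2HSV)
    z=P[...,2]
    roi=np.zeros(z.shape,bool)
    if n=="top": roi[120:275,215:420]=1
    else: roi[140:330,130:345]=1
    red=roi&((hsv[...,0]<5)|(hsv[...,0]>172))&(hsv[...,1]>150)&(Rr>70)
    org=roi&(hsv[...,0]>=6)&(hsv[...,0]<20)&(hsv[...,1]>150)&(Rr>90)
    blk=(roi&(hsv[...,2]<75)).astype(np.uint8)
    print(n,"deck z",np.nanmedian(z[roi]))
    for nm,m in(("red",red),("org",org)):
        v,u=np.nonzero(m);Q=P[m]
        print(nm,m.sum(),u.min(),u.max(),v.min(),v.max(),np.nanpercentile(Q,[2,50,98],axis=0).round(4).tolist())
        zt=.076 if nm=="red" else .093
        W=toplane(c,cv2.boxPoints(cv2.minAreaRect(np.c_[u,v].astype(np.float32))),zt);print(W.round(4).tolist())
    k=cv2.morphologyEx(blk,cv2.MORPH_CLOSE,np.ones((5,5)))
    cs,_=cv2.findContours(k,cv2.RETR_EXTERNAL,cv2.CHAIN_APPROX_NONE);cc=max(cs,key=cv2.contourArea)
    bp=cv2.boxPoints(cv2.minAreaRect(cc));print("tray px",bp.tolist());W=toplane(c,bp,.09);print(W.round(4).tolist(),np.linalg.norm(np.diff(W,axis=0),axis=1))
    t=cv2.resize(c["image"][120:275,215:420] if n=="top" else c["image"][140:330,130:345],None,fx=3.6,fy=3.6 if n=='top' else 3.0,interpolation=cv2.INTER_CUBIC)
    cv2.imwrite(f"pics/{n}0z.png",t[:600])
E
```

```text
top deck z 0.039576203981956715
red 252 383 394 158 210 [[0.5294, -0.2556, 0.0513], [0.5914, -0.2428, 0.075], [0.6568, -0.2316, 0.0798]]
[[0.6576, -0.2228, 0.076], [0.6602, -0.2391, 0.076], [0.5263, -0.2578, 0.076], [0.5238, -0.2416, 0.076]]
org 99 265 270 176 216 [[0.5017, 0.0633, 0.0864], [0.5496, 0.0717, 0.0926], [0.5982, 0.0786, 0.0964]]
[[0.5999, 0.0809, 0.093], [0.6008, 0.0748, 0.093], [0.4997, 0.0606, 0.093], [0.4989, 0.0667, 0.093]]
tray px [[289.0666198730469, 231.0559844970703], [301.9743347167969, 177.27381896972656], [371.5280456542969, 193.9667205810547], [358.6203308105469, 247.74888610839844]]
[[0.4626, 0.0139, 0.09], [0.6002, -0.0154, 0.09], [0.5627, -0.1939, 0.09], [0.4253, -0.1629, 0.09]] [0.14077069 0.18241739 0.14090769]
scene deck z 0.03719199861833339
red 410 168 207 169 202 [[0.5304, -0.2569, 0.0448], [0.5965, -0.2438, 0.0668], [0.658, -0.234, 0.0786]]
[[0.6624, -0.2421, 0.076], [0.5275, -0.262, 0.076], [0.5296, -0.2295, 0.076], [0.6628, -0.2113, 0.076]]
org 332 249 299 148 267 [[0.2717, -0.2291, 0.0162], [0.2917, -0.1394, 0.0254], [0.5916, 0.0759, 0.0957]]
[[0.6048, 0.077, 0.093], [0.3152, -0.19, 0.093], [0.2671, -0.123, 0.093], [0.5628, 0.1298, 0.093]]
tray px [[203.136962890625, 187.30137634277344], [252.78765869140625, 164.73289489746094], [280.59588623046875, 225.9109649658203], [230.9451904296875, 248.4794464111328]]
[[0.5694, -0.1953, 0.09], [0.4112, -0.1789, 0.09], [0.4724, 0.0343, 0.09], [0.6135, 0.0115, 0.09]] [0.15909507 0.22182205 0.14295647]
```

View pics/top0z.png

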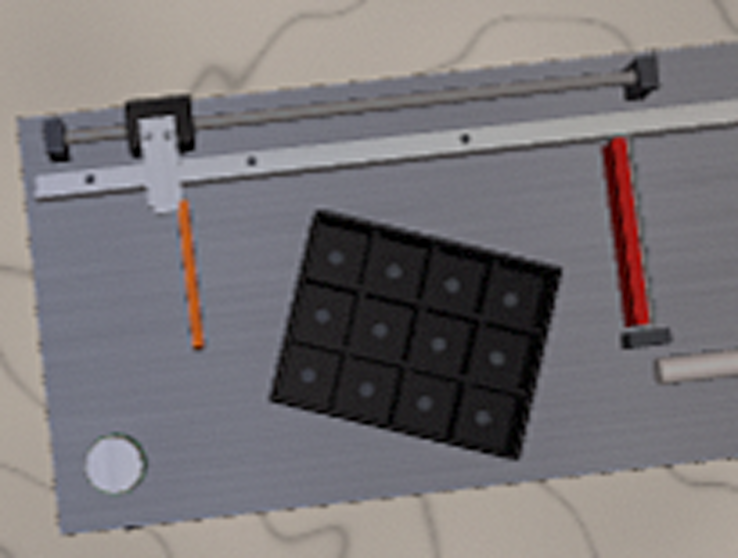

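View pics/scene0z.png

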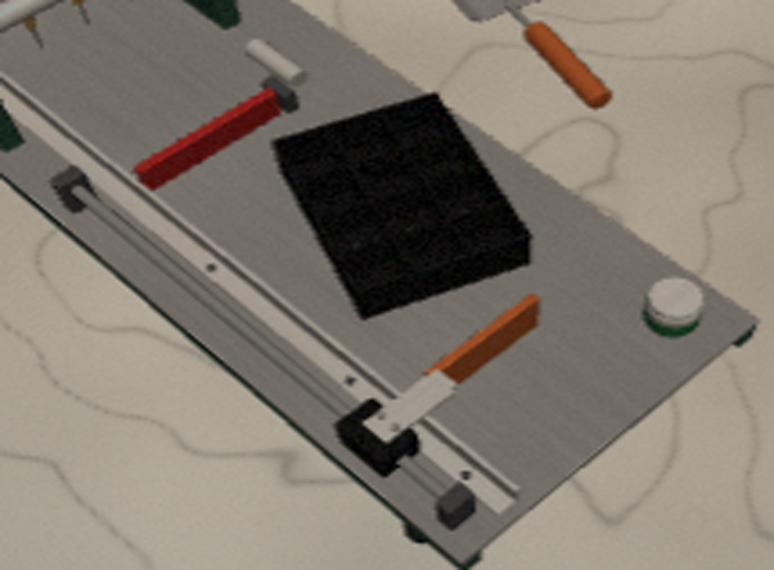

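```bash
cat >> h.py <<'E'
from scipy.ndimage import map_coordinates,gaussian_filter
def edge(img,a,b,n=40,w=2.5,ch=None):
    g=gaussian_filter((img.astype(float).mean(2) if ch is None else img[...,ch].astype(float)),.6)
    a=np.array(a,float);b=np.array(b,float);d=(b-a)/np.linalg.norm(b-a);nn=np.array([-d[1],d[0]])
    t=np.linspace(.05,.95,n)[:,None];o=np.arange(-w,w+.01,.1)
    c=a+t*(b-a);pts=c[:,None]+o[None,:,None]*nn
    pr=np.gradient(map_coordinates(g,[pts[...,1],pts[...,0]],order=1),axis=1)
    k=np.abs(pr[:,2:-2]).argmax(1)+2
    return c+o[k][:,None]*nn
E
python3 - <<'E'
from h import *
c=pickle.load(open("pics/top0.pkl","rb"));I=c["image"]
f=lambda u,v:(215+(u+.5)/3.6-.5,120+(v+.5)/3.6-.5)
for nm,a,b,z in(("guide front",(190,188),(590,146),.065),("deck left",(22,160),(58,500),.04),("deck near",(90,530),(700,460),.04),
  ("gate foot",(604,150),(626,318),.04),("gate rear top",(627,145),(648,315),.076),
  ("push L",(180,205),(192,345),.093),("push R",(188,205),(202,345),.093),
  ("tray far",(325,212),(555,268),.09),("tray tail",(316,216),(272,398),.09),("tray near",(277,403),(515,459),.09),("tray lead",(560,274),(522,452),.09)):
    W=toplane(c,edge(I,f(*a),f(*b)),z);a_,x,y=line(W);r=np.abs((W[:,:2]-[x,y])@[-np.sin(np.radians(a_)),np.cos(np.radians(a_))])
    print(nm,round(a_,2),round(x,4),round(y,4),"res",np.median(r).round(4))
E
```

```text
guide front -82.15 0.6421 -0.0775 res 0.0001
deck left 8.0 0.5109 0.1823 res 0.0011
deck near -82.07 0.3994 -0.1144 res 0.0004
gate foot 7.89 0.5914 -0.2423 res 0.0009
gate rear top 8.08 0.5833 -0.2502 res 0.0006
push L 5.12 0.5582 0.0732 res 0.0029
push R 8.02 0.5488 0.0679 res 0.0034
tray far 77.96 0.5802 -0.1106 res 0.0006
tray tail -12.19 0.5315 -0.0012 res 0.0004
tray near 78.03 0.4423 -0.0821 res 0.0003
tray lead -12.02 0.4948 -0.1772 res 0.0004
```

```bash
cat >> h.py <<'E'
YAW=np.radians(7.9);EX=np.array([np.cos(YAW),np.sin(YAW),0]);EY=np.array([-np.sin(YAW),np.cos(YAW),0]);EZ=np.array([0,0,1.])
O=.625*EX-.3205*EY
S=lambda x,y,z:O+x*EX+y*EY+z*EZ
def toS(p): p=np.asarray(p)-O;return np.array([p@EX,p@EY,p[2]])
def ori(yax):
    x=-EZ;return R.from_matrix(np.c_[x,yax,np.cross(x,yax)]).as_rotvec()
def st(tag=""):
    from cell import manip
    s=manip.state();f=s["contact_force"];print(tag,"t%.2f"%s["clock"],"S",(toS(s["tool_pos"])*1000).round(1),"F",np.array([f@EX,f@EY,f[2]]).round(1));return s
E
python3 - <<'E'
from h import *
from cell import manip,inverse_kinematics
s=manip.state();M=R.from_rotvec(s["tcp_rot"]).as_matrix();print(M.round(2).tolist())
for y in(EY,-EY,EX,-EX):
    for p in((-.255,.15,.25),(-.255,.15,.052),(-.149,.15,.052),(-.07,.28,.052),(-.07,.19,.052)):
        q=inverse_kinematics(S(*p),ori(y));print(p,None if q is None else np.round(q,2).tolist())
E
```

```text
[[-0.0, 0.33, 0.94], [-0.0, 0.94, -0.33], [-1.0, -0.0, -0.0]]
(-0.255, 0.15, 0.25) [-0.36, -0.27, 2.12, 0.0, 1.3, -2.06]
(-0.255, 0.15, 0.052) [-0.36, -0.04, 2.32, 0.0, 0.86, -2.06]
(-0.149, 0.15, 0.052) [-0.26, 0.14, 2.13, 0.0, 0.87, -1.96]
(-0.07, 0.28, 0.052) [0.02, 0.23, 2.02, -0.0, 0.89, -1.69]
(-0.07, 0.19, 0.052) [-0.14, 0.25, 1.99, -0.0, 0.9, -1.85]
(-0.255, 0.15, 0.25) [-0.36, -0.27, 2.12, 0.0, 1.3, 1.08]
(-0.255, 0.15, 0.052) [-0.36, -0.04, 2.32, 0.0, 0.86, 1.08]
(-0.149, 0.15, 0.052) [-0.26, 0.14, 2.13, 0.0, 0.87, 1.18]
(-0.07, 0.28, 0.052) [0.02, 0.23, 2.02, 0.0, 0.89, 1.45]
(-0.07, 0.19, 0.052) [-0.14, 0.25, 1.99, 0.0, 0.9, 1.3]
(-0.255, 0.15, 0.25) [-0.36, -0.27, 2.12, 0.0, 1.3, -0.49]
(-0.255, 0.15, 0.052) [-0.36, -0.04, 2.32, 0.0, 0.86, -0.49]
(-0.149, 0.15, 0.052) [-0.26, 0.14, 2.13, 0.0, 0.87, -0.39]
(-0.07, 0.28, 0.052) [0.02, 0.23, 2.02, 0.0, 0.89, -0.12]
(-0.07, 0.19, 0.052) [-0.14, 0.25, 1.99, 0.0, 0.9, -0.27]
(-0.255, 0.15, 0.25) None
(-0.255, 0.15, 0.052) None
(-0.149, 0.15, 0.052) None
(-0.07, 0.28, 0.052) None
(-0.07, 0.19, 0.052) None
```

```bash
python3 - <<'E'
from h import *
from cell import manip
s=manip.state();p=s["tool_pos"];manip.move_linear(p+[0,0,.05],rate=.2);st()
manip.move_pose(S(-.262,.15,.15),ori(EY));st()
manip.move_linear(S(-.262,.15,.052),rate=.15);st()
manip.move_linear(S(-.240,.15,.052),rate=.06);st()
from cell import cams
c=wrist();cv2.imwrite("pics/w1.png",c["image"]);c=cams.capture("top");cv2.imwrite("pics/t1.png",c["image"])
E
```

```text
t0.54 S [-318.3  921.9  288.9] F [-0.7 -0.  -0.3]
 t3.31 S [-261.5  150.2  150.2] F [-0.1 -0.3 -0.1]
 t4.11 S [-261.4  149.8   52.5] F [ 0.4 -1.  -0.7]
 t4.62 S [-239.6  150.    52.1] F [-0.5 -0.4 -0.3]
```

View pics/w1.png

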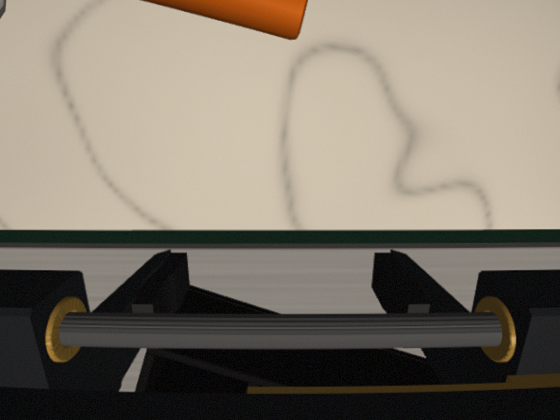

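View pics/t1.png

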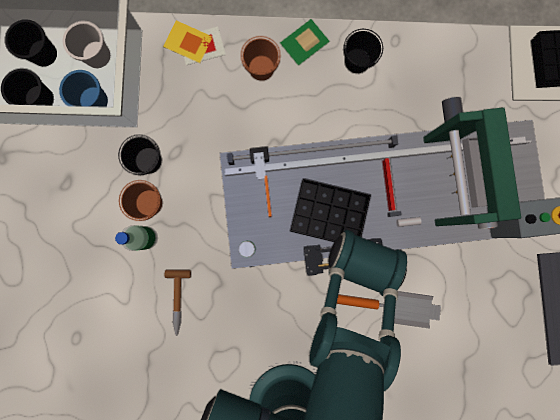

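```bash
python3 - <<'E'
from h import *
from cell import manip,cams
for x in(-.215,-.19,-.172):
    manip.move_linear(S(x,.15,.052),rate=.05);st()
c=cams.capture("top");pickle.dump(c,open("pics/t2.pkl","wb"));cv2.imwrite("pics/t2.png",cv2.resize(c["image"][120:275,215:420],None,fx=3.6,fy=3.6,interpolation=2))
E
```

```text
t5.38 S [-214.7  150.    52. ] F [ 0.5 -0.2  0.9]
 t6.03 S [-189.6  150.    52.1] F [-0.2  0.1  0.7]
 t6.53 S [-171.4  149.9   52.1] F [-0.4 -1.   0.5]
```

View pics/t2.png

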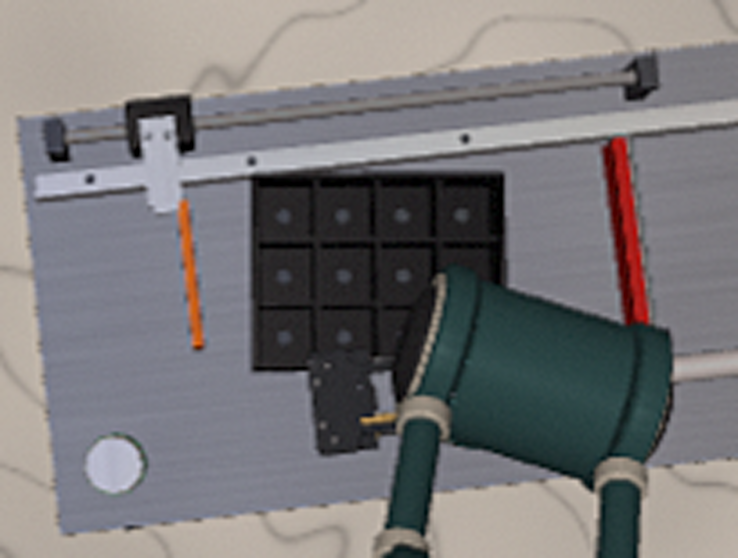

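```bash
python3 - <<'E'
from h import *
from cell import manip,cams
manip.move_linear(S(-.157,.15,.052),rate=.05);st()
for x in np.arange(-.155,-.138,.0015):
    manip.move_linear(S(x,.15,.052),rate=.03);s=st()
    if s["contact_force"]@EX<-5: break
c=cams.capture("top");pickle.dump(c,open("pics/t3.pkl","wb"));cv2.imwrite("pics/t3.png",cv2.resize(c["image"][120:275,215:420],None,fx=3.6,fy=3.6,interpolation=2))
E
```

```text
t7.03 S [-156.5  150.    52. ] F [ 0.2  0.2 -0.2]
 t7.28 S [-154.9  150.    52. ] F [ 0.4 -0.6  0.6]
 t7.53 S [-153.5  150.    52. ] F [-0.8  0.2 -0.3]
 t7.78 S [-151.9  150.    52. ] F [-0.8 -0.5 -0.3]
 t8.03 S [-151.1  150.    51.9] F [-4.6 -1.2  1.8]
 t8.28 S [-151.2  150.    51.8] F [-8.9 -0.9  6.2]
```

View pics/t3.png

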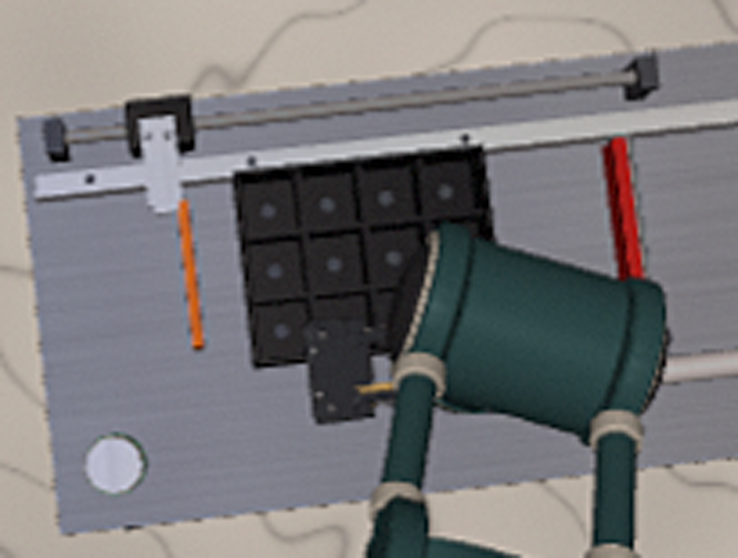

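```bash
python3 - <<'E'
from h import *
c=pickle.load(open("pics/t3.pkl","rb"));I=c["image"]
f=lambda u,v:(215+(u+.5)/3.6-.5,120+(v+.5)/3.6-.5)
for nm,a,b,z in(("tray far",(240,172),(480,148),.09),("tray tail",(236,180),(254,362),.09)):
    W=toplane(c,edge(I,f(*a),f(*b)),z);print(nm,line(W)[0],(toS(W.mean(0))*1000).round(1))
P=cloud(c);h=cv2.cvtColor(I,cv2.COLOR_BGR2HSV)
m=(h[...,0]>=5)&(h[...,0]<20)&(h[...,1]>130)&(h[...,2]>80);m[:, :255]=0;m[:,280:]=0;m[:170]=0;m[225:]=0
v,u=np.nonzero(m);W=toplane(c,np.c_[u,v],.093);d=(W-O);print("plate y",np.percentile(d@EY,[0,5,50,95,100]).round(4),"x",(d@EX).min(),(d@EX).max(), m.sum(1)[m.sum(1)>0])
E
```

```text
tray far -81.382065 [ -0.9 186.6  90. ]
tray tail 7.7992716 [-72.  278.4  90. ]
plate y [0.3119 0.3122 0.3152 0.3181 0.3184] x -0.12198762426700578 -0.019623285091615348 [2 2 2 2 3 3 3 3 3 3 2 2 2 3 3 3 3 3 3 2 2 2 3 3 3 3 3 3 2 2 2 3 3 3 3 3 3
 2 2 2 2]
```

```bash
python3 - <<'E'
from h import *
from cell import manip,cams
manip.move_linear(S(-.172,.15,.052),rate=.1)
manip.move_linear(S(-.172,.15,.15),rate=.2);manip.set_gripper(.07)
manip.move_pose(S(-.074,.295,.15),ori(EX));st()
manip.move_linear(S(-.074,.295,.102),rate=.1);st()
c=wrist();pickle.dump(c,open("pics/w4.pkl","wb"));cv2.imwrite("pics/w4.png",c["image"])
c=cams.capture("top");pickle.dump(c,open("pics/t4.pkl","wb"));cv2.imwrite("pics/t4.png",cv2.resize(c["image"][120:275,215:420],None,fx=3.6,fy=3.6,interpolation=2))
c=cams.capture("scene");pickle.dump(c,open("pics/s4.pkl","wb"));cv2.imwrite("pics/s4.png",cv2.resize(c["image"][140:330,130:345],None,fx=3.1,fy=3.1,interpolation=2))
E
```

```text
t11.47 S [-74.1 294.8 150. ] F [-0.8  0.2 -0.2]
 t12.11 S [-74.  294.9 101.9] F [-0.6 -0.4  0.7]
```

View pics/w4.png

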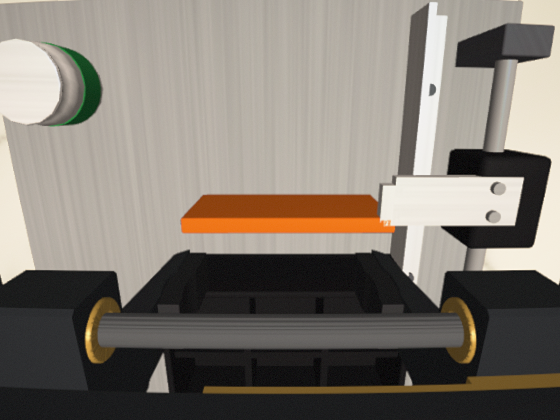

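View pics/t4.png

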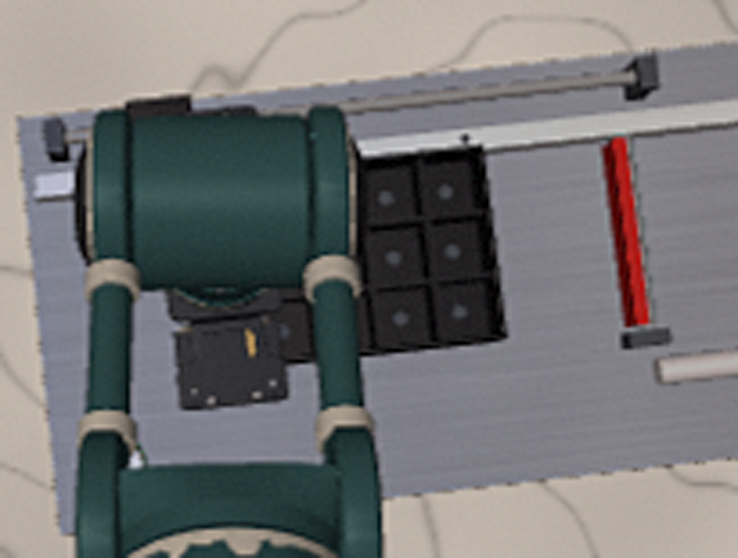

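View pics/s4.png

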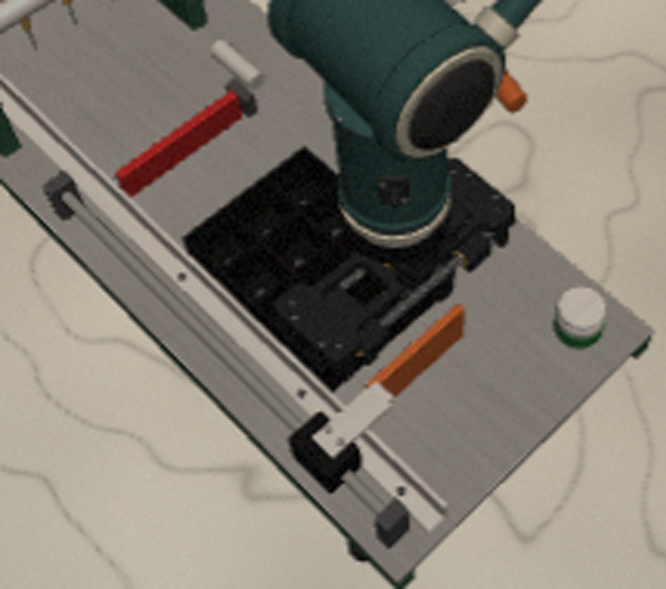

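```bash
python3 - <<'E'
from h import *
c=pickle.load(open("pics/w4.pkl","rb"))
P=cloud(c)
for col in(280,300):
  g=c["image"][190:320,col].mean(1)
  for r in range(192,320,3): print(col,r,int(c["image"][r,col].mean()),(toS(P[r,col])*1000).round(0),end=" | ")
  print()
for nm,uv,z in(("plate front",(290,232),.093),("tail bottom",(290,254),.04),("tail top",(290,290),.09),("tip",(180,251),.102),("tip",(380,251),.102)):print(nm,(toS(toplane(c,uv,z)[0])*1000).round(1))
E
```

```text
280 192 181 [-73. 318.  39.] | 280 195 81 [-73. 318.  47.] | 280 198 74 [-73. 317.  54.] | 280 201 74 [-73. 318.  61.] | 280 204 72 [-73. 317.  67.] | 280 207 74 [-73. 317.  73.] | 280 210 75 [-73. 317.  79.] | 280 213 74 [-73. 317.  84.] | 280 216 76 [-73. 317.  89.] | 280 219 126 [-73. 317.  92.] | 280 222 129 [-73. 316.  93.] | 280 225 125 [-73. 314.  93.] | 280 228 127 [-73. 312.  93.] | 280 231 128 [-73. 311.  93.] | 280 234 182 [-73. 290.  40.] | 280 237 183 [-73. 288.  40.] | 280 240 183 [-73. 285.  39.] | 280 243 184 [-73. 284.  41.] | 280 246 184 [-73. 281.  40.] | 280 249 185 [-73. 279.  40.] | 280 252 186 [-73. 277.  40.] | 280 255 20 [-73. 276.  43.] | 280 258 13 [-73. 276.  47.] | 280 261 17 [-73. 275.  51.] | 280 264 14 [-73. 276.  56.] | 280 267 16 [-73. 276.  60.] | 280 270 17 [-73. 275.  64.] | 280 273 19 [-73. 277.  70.] | 280 276 19 [-73. 277.  74.] | 280 279 17 [-73. 276.  76.] | 280 282 21 [-73. 277.  81.] | 280 285 21 [-73. 276.  83.] | 280 288 18 [-73. 276.  87.] | 280 291 25 [-73. 276.  90.] | 280 294 33 [-73. 274.  90.] | 280 297 28 [-73. 272.  89.] | 280 300
[... 951 characters left out ...]
0. 275.  55.] | 300 267 16 [-61. 276.  60.] | 300 270 13 [-61. 276.  66.] | 300 273 16 [-61. 276.  69.] | 300 276 18 [-61. 276.  73.] | 300 279 23 [-62. 277.  77.] | 300 282 17 [-62. 276.  79.] | 300 285 12 [-62. 276.  84.] | 300 288 13 [-62. 276.  86.] | 300 291 24 [-62. 276.  89.] | 300 294 30 [-62. 274.  90.] | 300 297 26 [-62. 273.  90.] | 300 300 28 [-59. 242.  43.] | 300 303 29 [-59. 241.  44.] | 300 306 30 [-59. 239.  45.] | 300 309 30 [-59. 235.  43.] | 300 312 29 [-59. 233.  44.] | 300 315 53 [-68. 322. 180.] | 300 318 83 [-68. 322. 181.] | 
plate front [-68.  310.4  93. ]
tail bottom [-66.3 275.4  40. ]
tail top [-67.7 276.9  90. ]
tip [-119.9  304.1  102. ]
tip [-25.9 304.1 102. ]
```

```bash
python3 - <<'E'
from h import *
from cell import manip,cams
manip.move_linear(S(-.074,.293,.102),rate=.05)
manip.move_linear(S(-.074,.293,.058),rate=.1);st()
manip.move_linear(S(-.074,.282,.058),rate=.05);st()
manip.move_linear(S(-.073,.195,.058),rate=.06);st()
for y in np.arange(.193,.180,-.0015):
    manip.move_linear(S(-.0725,y,.058),rate=.03);s=st()
    if s["contact_force"]@EY>5: break
c=wrist();pickle.dump(c,open("pics/w5.pkl","wb"));cv2.imwrite("pics/w5.png",c["image"])
c=cams.capture("top");pickle.dump(c,open("pics/t5.pkl","wb"));cv2.imwrite("pics/t5.png",cv2.resize(c["image"][120:275,215:420],None,fx=3.6,fy=3.6,interpolation=2))
E
```

```text
t13.10 S [-74.1 293.   57.7] F [0.2 0.8 0.8]
 t13.47 S [-73.6 281.4  58.6] F [-0.6  0.3  0.2]
 t15.07 S [-72.4 194.8  58.1] F [-0.3  1.4  1. ]
 t15.32 S [-72.3 193.   58.1] F [-0.6  1.2  0.8]
 t15.57 S [-72.3 191.4  58.1] F [0.5 1.5 0.2]
 t15.82 S [-72.3 190.8  58.1] F [-1.   4.2  2.3]
 t16.07 S [-72.5 190.7  58.1] F [-0.4 10.4  3.1]
```

View pics/t5.png

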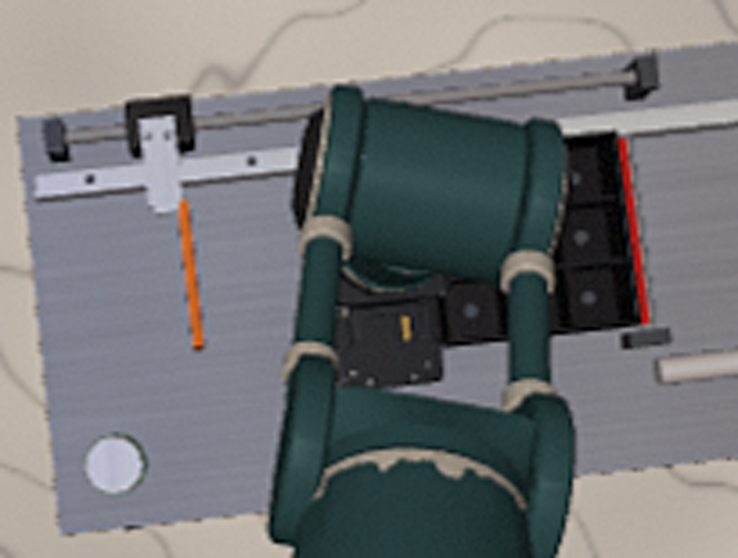

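View pics/w5.png

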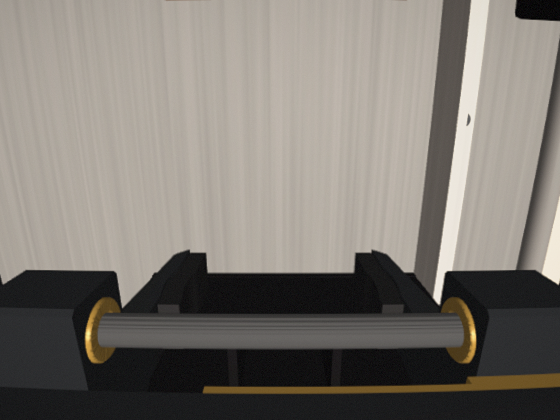

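```bash
python3 - <<'E'
from h import *
from cell import manip,cams
manip.move_linear(S(-.074,.205,.058),rate=.08)
manip.move_linear(S(-.074,.205,.15),rate=.2)
manip.move_pose(S(-.18,.09,.13),ori(EY));st()
manip.move_linear(S(-.18,.09,.054),rate=.12);st()
c=cams.capture("top");pickle.dump(c,open("pics/t6.pkl","wb"));cv2.imwrite("pics/t6.png",cv2.resize(c["image"][120:275,215:420],None,fx=3.6,fy=3.6,interpolation=2))
c=cams.capture("scene");pickle.dump(c,open("pics/s6.pkl","wb"));cv2.imwrite("pics/s6.png",cv2.resize(c["image"][140:330,130:345],None,fx=3.1,fy=3.1,interpolation=2))
E
```

```text
t18.75 S [-180.2   90.3  129.4] F [ 0.4 -0.2 -0.9]
 t19.53 S [-179.5   89.8   54.5] F [0.2 0.  0.5]
```

View pics/t6.png

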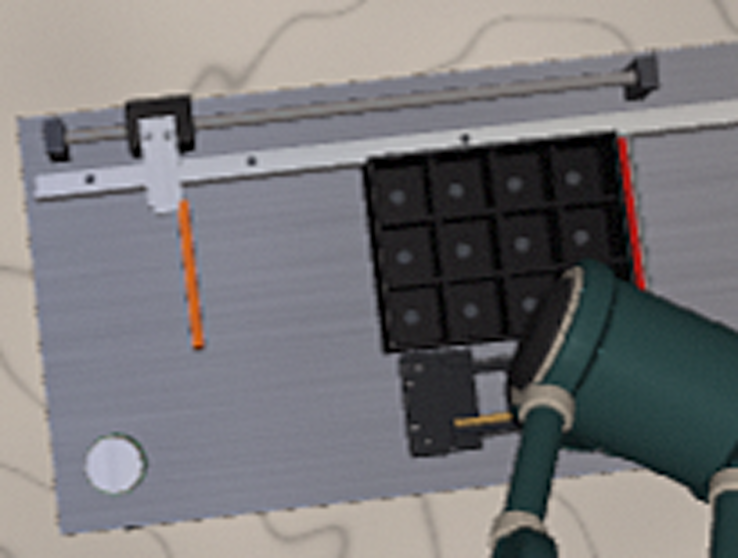

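View pics/s6.png

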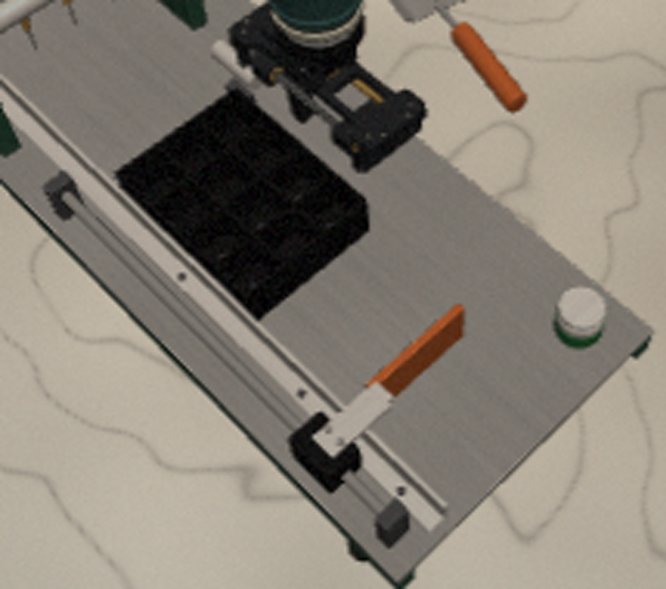

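```bash
python3 - <<'E'
from h import *
from cell import manip,cams
manip.move_linear(S(-.156,.09,.054),rate=.06)
for x in np.arange(-.154,-.143,.0015):
    manip.move_linear(S(x,.09,.054),rate=.03);s=st()
    if s["contact_force"]@EX<-6: break
manip.move_linear(S(-.175,.09,.054),rate=.1)
manip.move_linear(S(-.175,.09,.15),rate=.2);manip.set_gripper(.05)
manip.move_pose(S(-.07,.342,.15),ori(EX));st()
manip.move_linear(S(-.07,.342,.105),rate=.12)
c=wrist();pickle.dump(c,open("pics/w7.pkl","wb"));cv2.imwrite("pics/w7.png",c["image"])
E
```

```text
t20.43 S [-154.2   90.    53.9] F [ 0.3 -0.8  1.4]
 t20.68 S [-152.5   90.    54. ] F [ 0.2 -0.7  0.5]
 t20.93 S [-151.1   90.    53.9] F [ 0.5  0.2 -0.8]
 t21.18 S [-151.1   90.1   53.9] F [-6.  -0.7  5. ]
 t24.52 S [-70.1 341.7 150. ] F [-0.3  0.6 -0.8]
```

View pics/w7.png

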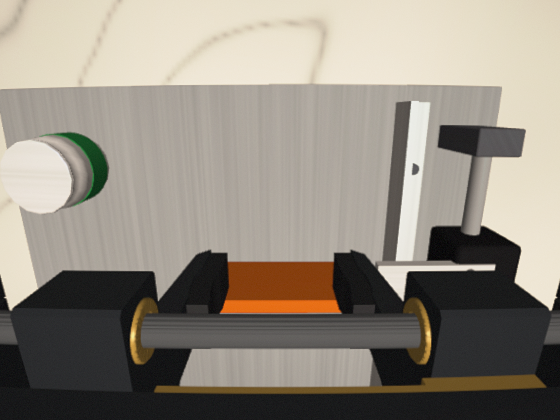

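```bash
python3 - <<'E'
from h import *
from cell import manip,cams
manip.move_linear(S(-.07,.342,.06),rate=.12);st()
manip.move_linear(S(-.07,.328,.06),rate=.05);st()
manip.move_linear(S(-.07,.206,.06),rate=.07);st()
for y in np.arange(.2045,.190,-.0015):
    manip.move_linear(S(-.07,y,.06),rate=.03);s=st()
    if s["contact_force"]@EY>8: break
c=cams.capture("top");pickle.dump(c,open("pics/t8.pkl","wb"));cv2.imwrite("pics/t8.png",cv2.resize(c["image"][120:275,215:420],None,fx=3.6,fy=3.6,interpolation=2))
E
```

```text
t25.62 S [-69.8 342.   60.3] F [ 0.7 -0.2  0.3]
 t26.05 S [-69.7 327.5  60.5] F [0.1 0.3 0.5]
 t27.94 S [-70.2 205.9  60. ] F [-0.6 -0.2  0. ]
 t28.19 S [-70.2 204.7  60. ] F [-0.5  0.9  1.4]
 t28.44 S [-70.2 203.1  59.9] F [-0.8  1.9  0.7]
 t28.69 S [-70.1 201.4  59.9] F [-0.8  2.4  1.2]
 t28.94 S [-70.1 199.8  59.9] F [-1.4  1.6 -0.1]
 t29.19 S [-70.1 198.8  59.9] F [-0.7  3.6  0.3]
 t29.44 S [-70.1 198.7  59.9] F [-0.9  9.3  2. ]
```

View pics/t8.png

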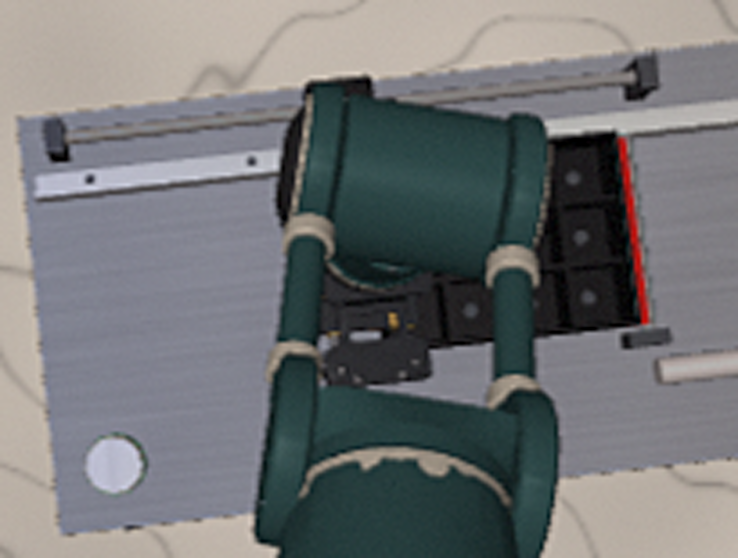

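```bash
python3 - <<'E'
from h import *
from cell import manip,cams
manip.move_linear(S(-.07,.22,.06),rate=.08)
manip.move_linear(S(-.07,.22,.2),rate=.2)
c=wrist();pickle.dump(c,open("pics/w9.pkl","wb"));cv2.imwrite("pics/w9.png",c["image"])
manip.move_pose(S(-.2,.33,.28),ori(EX));st()
for n in("top","scene"):
    c=cams.capture(n);pickle.dump(c,open(f"pics/{n}9.pkl","wb"))
    cv2.imwrite(f"pics/{n}9f.png",c["image"])
    I=c["image"][120:275,250:420] if n=="top" else c["image"][150:260,150:300]
    cv2.imwrite(f"pics/{n}9.png",cv2.resize(I,None,fx=3.8 if n=="top" else 5,fy=3.8 if n=="top" else 5,interpolation=2))
c=pickle.load(open("pics/top9.pkl","rb"));t0=pickle.load(open("pics/top0.pkl","rb"))
d=cv2.absdiff(c["image"],t0["image"]).max(2)
for nm,(u,v) in dict(tin=(247,249),brown=(140,200),black=(140,155),bottle=(130,237),dib=(177,300),trowel=(410,308)).items(): print(nm,np.percentile(d[v-15:v+15,u-15:u+15],[50,95,100]))
E
```

```text
t31.60 S [-199.8  329.8  279.2] F [ 0.1  0.2 -0.1]
tin [ 75. 129. 139.]
brown [ 9. 14. 20.]
black [ 6. 11. 18.]
bottle [12. 18. 20.]
dib [15. 18. 21.]
trowel [11. 14. 21.]
```

View pics/top9.png

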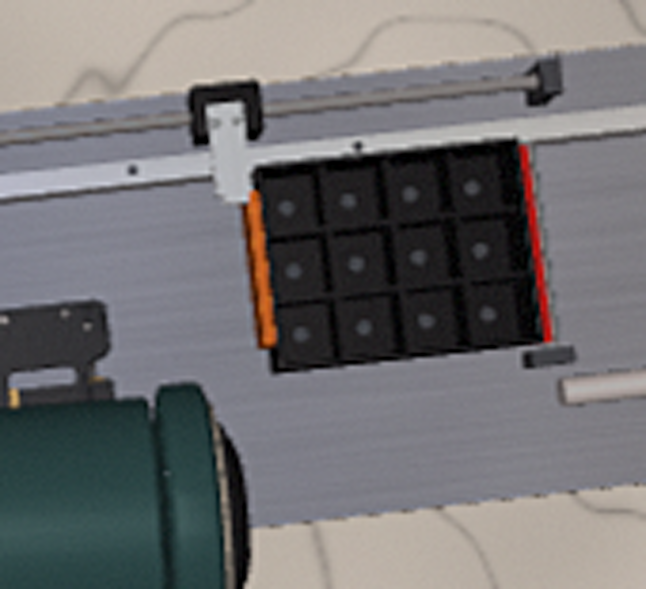

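View pics/scene9.png

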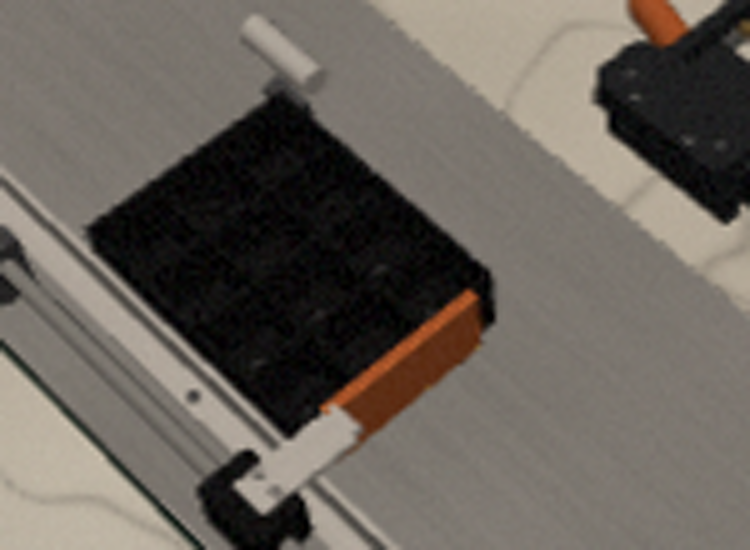

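View pics/w9.png

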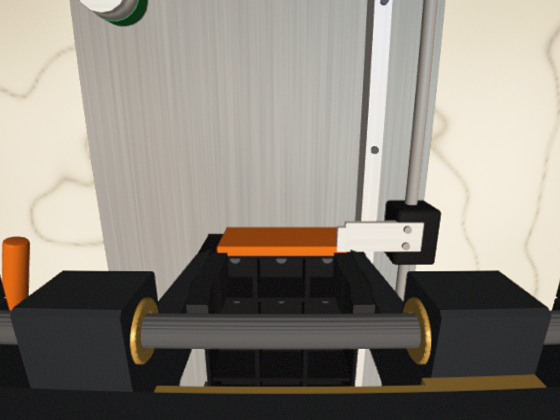

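```bash
python3 - <<'E'
from h import *
c=pickle.load(open("pics/top9.pkl","rb"));I=c["image"]
f=lambda u,v:(250+(u+.5)/3.8-.5,120+(v+.5)/3.8-.5)
for nm,a,b,z in(("far",(265,167),(510,142),.09),("near",(280,370),(520,343),.09),("lead/gate",(521,150),(545,338),.09),("plate top rear-ish L",(246,205),(262,345),.05),("guide right",(540,140),(640,129),.065),("guide left",(10,198),(205,178),.065)):
    W=toplane(c,edge(I,f(*a),f(*b)),z);print(nm,round(line(W)[0],2),(toS(W.mean(0))*1000).round(1))
P=cloud(c)
for y in(.01,.03,.06,.09,.12,.15,.17): pass
h=cv2.cvtColor(I,cv2.COLOR_BGR2HSV);m=(h[...,2]<75);m[:155]=0;m[220:]=0;m[:,316:392]&=True;m[:,:316]=0;m[:,392:]=0
cc=max(cv2.findContours(cv2.morphologyEx(m.astype(np.uint8),3,np.ones((5,5))),0,1)[0],key=cv2.contourArea)
W=toplane(c,cv2.boxPoints(cv2.minAreaRect(cc)),.09);print([(toS(w)*1000).round(1).tolist() for w in W])
E
```

```text
far -82.35 [-0.8 91.1 90. ]
near -82.04 [-140.9   99.5   90. ]
lead/gate 7.57 [-73.5   1.1  90. ]
plate top rear-ish L 8.01 [-70.2 189.3  50. ]
guide right -81.53 [  1.2 -56.1  65. ]
guide left -81.89 [  0.5 280.6  65. ]
[[13.0, 182.8, 90.0], [-4.3, -9.3, 90.0], [-155.6, 7.8, 90.0], [-137.8, 197.9, 90.0]]
```

```bash
python3 - <<'E'
from h import *
from cell import manip,cams
manip.move_pose(S(-.04,.02,.26),ori(EX));st()
c=wrist();pickle.dump(c,open("pics/w10.pkl","wb"));cv2.imwrite("pics/w10.png",c["image"])
E
```

```text
t33.02 S [-40.   21.  260.3] F [ 1.1 -0.1 -0.7]
```

View pics/w10.png

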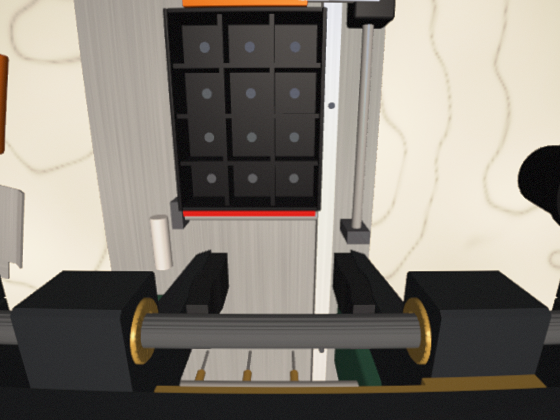

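```bash
python3 - <<'E'
from h import *
from cell import manip,order
st();order.close_job();st()
E
```

```text
t33.07 S [-39.9  21.4 260.6] F [-0.2 -0.3  0.4]
the job is handed in; nothing more can be done
the job is handed in; nothing more can be done
```

The tray is in the infeed corner and the pusher plate rests on its tail. I handed the job in at 33 s of the 53 s allowed, with the robot touching nothing.

**What I did:** I turned and pushed the tray square against the guide with the two open fingers, then pushed its tail until it met the gate. I pressed the near side to the guide once more, then slid the orange pusher onto the tail end. The tray stayed down on the deck throughout, and no force reading went above about 11 N.

**What the last checks showed:**
- **Guide:** both side presses met a hard stop at the same position, seeder x = -151.1 mm.
- **Gate and pusher:** the tail push stopped at 190.7 mm and the pusher push at 198.7 mm. The difference is exactly the 8 mm plate thickness, so the plate is on the tail.
- **Squareness:** the top view puts the tray within about 0.3° of square. The last wrist picture shows no gap at the guide or gate, and the plate at the tail.
- **Bystanders:** the pots, bottle, trowel and dibber look unchanged in the top view. The arm hid the seed tin in the last top view; earlier pictures showed it in place, and my last moves stayed clear above it.

**What disagreed:** the measured positions are off by 1 to 2 mm: the far side reads x = -0.8 mm while the guide face reads about +0.8 mm, and the lead end reads about y = 1 mm. That is within the 2 mm camera calibration, so I relied on the hard stops.

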